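# Deburr the brake cylinder's bore and fit its keyed collar

### The arm

A 6-joint arm with a two-finger parallel gripper is mounted at the origin on the work surface. World frame = base frame: x ahead of the robot, y to its left, z up, the work surface at z = 0. Lengths are in mm, angles in rad, forces in N, time in s.
With the tool pointing down it reaches from about 275 to 975 mm from the base axis. Payload 8.4 kg.
Tool frame: the origin (TCP) lies between the finger pads; the fingertips stand 8 mm ahead of it and the grasp point (between the pads) lies 11 mm behind it (manip.nose_length is the distance from the TCP to the fingertips, in mm); z points along the fingers, y is the line along which they close (so a half turn about z gives the same grasp; the last joint's range is limited). The gripper opens to 92 mm and grips with 3 to 60 N. Pads are 20 mm wide; open, the fingers measure 128 mm over their backs; the gripper's body (75 mm by 189 mm) begins 69 mm behind the grasp point.
Start: joints at [-1.115, 0.353, 1.633, -0, 1.155, -0.002], TCP at [276.234, -560.645, 222.583] pointing down, gripper open.
Joint ranges: [-2.63, 2.63], [-0.92, 2.1], [0.06, 2.66], [-1.3, 4.44], [0, 2.69], [-3.02, 3.02]. Speed limits (rad/s): [2.22, 2.22, 2.79, 3.14, 3.14, 3.14].

### API

Orientations are given as a 3x3 rotation matrix whose columns are the frame's x, y, z axes.
In Python, from station import manip gives the robot as it stands. The module is installed in compiled form; this text tells all that it offers.
- The arm moves only by the tool carry_out, never from a script. Its argument "plan" is a list of rows, each an object with "xyz": the shift along the world's x, y, z as a fraction of full scale, a list of three; "dr": the turn, a rotation vector about the world's x, y, z as a fraction of full scale, a list of three. A call has 1 to 20 rows; each row is the pose to reach, as a shift and turn from the pose commanded when the call began, turning the shorter way round; what a row does not reach only later rows make up. Full scale, the value 1, is 300 mm for a shift and pi rad for a turn. A row lasts 1/10 s, in which the tool goes at most 50 mm and 8.59 degrees, less where a joint would pass 70% of its speed; a pose out of reach is approached as far as the arm can. A call with a number of a shift or a turn outside -1 to 1 is refused whole. A call with a gripper value outside its range is refused whole. "gripper" is the closure, from -1 (fully open) to 1 (shut), set as the call begins (left out, the last holds). The fingers move at their own pace and stop on an object; the grip force is fixed at half the most. Time passes only in rows, so rows that repeat a pose let the fingers close. It gives the time, the measured TCP pose, the force, the opening and the grip force at its end, in the units of the state.
- manip.get_state(): the state, without advancing time (a new reading comes with each control period).
- manip.camera(name): name is "scene" or "top"; returns the picture (400x640x3 uint8, blue, green, red); there is no depth.
- manip.camera_info(name): a dict with "camera_matrix" (3x3 intrinsics, pixels), "origin" and "orientation" of the camera in the world. Camera axes: x right, y down, z forward; pixel columns grow to the right and rows downward; lengths in mm; the calibration is good to about 2 mm. A picture is of the moment at which its call begins. camera_info takes no time and is no camera call.
- manip.finish_job(): hands the job in; it is judged then, once.
Trained networks look in the newest picture that a camera, given by its name, has taken for a name from the list of things; names that differ only in an ending like _2 or _b are one class to them, and where a whole thing is asked for, a point or a joint stands for the part that bears it (a point fixed in the world has none). Each returns a list of dicts, best first, with "conf" (0 to 1); they miss things now and then, are a little off and sometimes report something else, mostly with a low value. They report only what shows in the picture. A call takes as long as a camera call. They do not tell look-alikes from the thing itself.
- manip.look_for(camera, thing): "at" ([x, y, z] in mm, in the coordinates of the camera as it stood for that picture, good to about 4 mm: the middle of the surface that is visible of it).
- manip.mark_of(camera, thing): "at" ([x, y, z] in mm, in the coordinates of the camera as it stood for that picture, good to about 4 mm: a listed point, or the origin of a listed thing).
The state is a dict: "time_s": time; "joint_pos": joint angles; "joint_vel": joint speeds; "effort": joint torques, N m; "eef_pos": TCP position; "tool_rot": TCP orientation; "contact_force": force on the tool from outside, world axes, zero at the start; "torque": the same for the moment, N m; "opening": opening from 0.0 (shut) to 1.0 (fully open); "grasp_force": force on a finger pad.
Only numpy, scipy, OpenCV 4.12 (cv2) and the standard library are available. Lean on these libraries where they do the work, as an engineer would, in place of code of your own. Each camera call takes 0.05 s, during which the arm holds its last target. There are 200 camera calls.

### The job

Take the deburring tool (square handle, cone blade) from the rack and run its blade lightly once round the edge of the brake cylinder's bore, in one full circle clockwise seen from above, starting and finishing at the side port and keeping the blade pressed on the edge all the way. Then stand the tool back in its hole in the rack, fully home, and fit the collar with the lugs on the cylinder so that every lug drops into its matching notch and the collar sits flat. Leave everything else where it is.

Things in the scene. Friction and masses are not known exactly. Their poses are not given: they have to be found in the camera images.
- casting: dark cast-iron brake cylinder fixed upright: 84 mm across, 70 mm high, on a 130 (x) x 75 x 10 mm foot. Origin at the centre of its underside, z up. Its side port (20 mm across, brass end, 32 mm up, reaching 72 mm out from the bore axis) points along +x. Four notches in the rim's outer part, open to top and outside, 8 mm deep, outside radius 31 mm: wide (22 mm) at +x and -x, narrow (13 mm) at +y and -y.
- bore (a point): centre of the bore's mouth on top of the casting, in the plane of its flat rim, 70 mm above the bench; x towards the side port, z up. The open bore is 50 mm in diameter (edge at radius 25 mm) and 25 mm deep; its edge is unbroken all round (the notches do not reach it).
- deburrer: deburring tool, 0.13 kg, upright in one of the rack's three holes, hanging by its guard. Origin at the centre of the guard's underside, z up along the handle. Round guard 36 mm across, z 0 to 5 mm; square grooved aluminium handle 24 x 24 mm, z 5 to 65 mm, flats square to x and y; 14 mm ferrule down to z -12 mm; conical blade, tip at z -38 mm.
- handle (a point): centre of the deburring tool's square handle, 35 mm above the guard's underside, 73 mm above the blade's tip; axes along the flats, z up.
- blade: tool's steel cone blade, pointing down: 90 degrees included, 3 mm across at the tip (origin), 18 mm across 7.5 mm higher. Sprung: slides up along the tool by up to 10 mm, 1 N at first plus 0.4 N per mm. Its flank works the edge: tool upright, axis 3 to 6 mm inside the bore's edge (best 4.5, where the tip is 3 mm below the rim), tool pushed down 4 to 6 mm past first touch.
- blade_tip (a point): tip of the blade cone, on the tool's axis
- rack_top (a point): centre of the top face of the tool rack, 50 mm above the bench. The rack is a fixed wooden block, 70 (x) x 190 (y) x 50 mm, with three through holes, 28 mm across, at y = -60, 0 and +60 mm; y runs along the row. The deburring tool is in one of the holes, the other two tools in the others.
- collar: keyed steel collar, about 0.25 kg, lying right way up on the tray. Origin at the centre of the underside of its lugs. Disc 68 mm across, z 7 to 13 mm; round hub to grip, 40 mm across, dark centre, z 13 to 45 mm; four lugs from radius 33 to 41.5 mm, reaching down to z 0 (7 mm below the disc): wide (18 mm) at +x and -x, narrow (9 mm) at +y and -y.
- collar_mid (a point): centre of the keyed collar, on its axis, 22.5 mm above the underside of the lugs, 15.5 mm above the underside of its disc; axes as the collar's. When seated it is 15.5 mm above the rim.
- tray_top (a point): centre of the top of the fixed plywood tray, 125 (x) x 220 (y) x 8 mm; the two collars lie 58 mm either side of it along its y
- plain_collar: a steel collar like the keyed one but without lugs; to be left alone. Origin at the centre of its underside; 68 mm across, 45 mm high.
- punch: pin punch with a slim round dark steel handle (20 mm across, 63 mm high above the rack), standing in the rack. Origin at the underside of its guard. Leave alone.
- scriber: scriber with a pear-shaped round dark wooden handle (26 mm across, 64 mm high above the rack), standing in the rack. Origin at the underside of its guard. Leave alone.
- bottle: black bottle with a blue label, 66 mm across, 170 mm high, standing between the robot and the casting. Origin at its base. Leave alone.
- torch: black hand torch lying on the bench, 130 mm long along its x, 32 mm across. Leave alone.
- wrench: steel wrench lying flat on the bench along its x, about 170 mm long. Leave alone.
- jar: small glass jar with a steel lid, 60 mm across, 70 mm high. Origin at its base. Leave alone.
- carton: small cardboard carton, 60 x 90 x 45 mm high. Origin at its base. Leave alone.
Not all that is in view belongs to the job. What is shaped like the collar but green or turquoise is not meant.

How it is judged:
By the outcome, as a careful person would: the job done as asked, in the order asked, and still so for the second after the job is handed in, with the robot touching nothing.
It also fails if it takes over 72 s, if anything falls off the work surface, if the arm or the gripper's body presses on something with over 40 N, if the wrist force passes 120 N, or if a joint passes its speed limit or range.

## Working session

There is one attempt and no reset: what is moved stays moved. The work goes in short steps, Python scripts to look and compute and a tool call to move; the robot and the scene stay as the last step left them, time stands still between calls to the robot, and variables do not carry over. Pictures are saved under pics/ and viewed, at most 10 in all, crops included, and the job is handed in when it is done.

Besides the shell and the picture viewer there is one more tool, called after "Request:" by a JSON object that holds its "fn" and its "kwargs", one argument or row to a line. carry_out: Moves the arm, as the interface text tells. Its arguments: {"type":"object","properties":{"plan":{"type":"array","items":{"type":"object","properties":{"xyz":{"type":"array","items":{"type":"number"}},"dr":{"type":"array","items":{"type":"number"}}}}},"gripper":{"type":"number"}},"required":["plan"]}

```bash
mkdir -p pics
cat > h.py <<'E'
import numpy as np,cv2
from station import manip
def W(cam,p):
    i=manip.camera_info(cam);return np.array(i["orientation"])@np.array(p)+np.array(i["origin"])
def ray(cam,uv,z):
    i=manip.camera_info(cam);K=np.array(i["camera_matrix"]);d=np.array(i["orientation"])@np.linalg.inv(K)@np.array([uv[0],uv[1],1.]);o=np.array(i["origin"])
    return o+d*(z-o[2])/d[2]
def pix(cam,P):
    i=manip.camera_info(cam);K=np.array(i["camera_matrix"]);c=np.array(i["orientation"]).T@(np.array(P)-np.array(i["origin"]));q=K@c;return q[:2]/q[2]
E
python3 - <<'E'
from h import *
np.set_printoptions(precision=1,suppress=True)
for c in["scene","top"]:
    cv2.imwrite(f"pics/{c}0.png",manip.camera(c))
    i=manip.camera_info(c);print(c,np.array(i["origin"]),np.array(i["orientation"]).tolist(),np.array(i["camera_matrix"]).tolist())
    for t in["bore","handle","rack_top","collar_mid","tray_top","casting","deburrer","plain_collar","punch","scriber","bottle","torch","wrench","jar","carton"]:
        for r in manip.mark_of(c,t)[:3]:
            w=W(c,r["at"]);print(t,round(r["conf"],2),w,pix(c,w))
print(manip.get_state())
E
```

```text
scene [1325.3  141.9  935.9] [[-0.27213194302287447, 0.697839670744168, -0.6625435831115308], [0.9620982208179953, 0.1846963880582795, -0.20063463743101076], [-0.01764140259284175, -0.6920310962477744, -0.7216520925907862]] [[429.15575102578447, 0.0, 316.18729378566167], [0.0, 429.15575102578447, 194.01975610227106], [0.0, 0.0, 1.0]]
bore 0.84 [538.6 -13.1  69.6] [345.5 202. ]
handle 0.65 [532.6 225.3  83.3] [435. 214.]
handle 0.55 [532.9 287.5  46.2] [456.3 227.8]
rack_top 0.95 [535.6 287.   50.5] [456.4 227.5]
rack_top 0.44 [ 481.3 -232.    26.5] [278.3 184.5]
collar_mid 0.84 [ 322.8 -272.3   20. ] [282.8 150.7]
collar_mid 0.81 [ 665.3 -155.4   21.3] [282.7 237.6]
collar_mid 0.77 [ 453.6 -542.5   17.2] [190.  163.2]
tray_top 0.84 [ 487.7 -284.3   10.3] [261.8 186.6]
tray_top 0.71 [532.5 228.5  48. ] [433.8 222.9]
tray_top 0.28 [537.7 -13.7  71.9] [345.3 201.2]
casting 0.84 [537.8 -14.5  -2.6] [344.2 218.8]
deburrer 0.81 [534.6 227.2  47.8] [433.2 223.4]
plain_collar 0.92 [ 506.8 -342.9   10.2] [241.6 187.4]
punch 0.72 [537.7 288.2  52. ] [456.9 227.8]
scriber 0.79 [534.1 349.1  52.
[... 1447 characters left out ...]
3.2 140.1]
torch 0.46 [ 715.6 -282.7   -0.9] [379.5 157.6]
wrench 0.76 [788.  165.2   0.3] [219.1 131.3]
jar 0.95 [712.1 338.6  -0.4] [155.  156.9]
carton 0.65 [710.7 339.   -0.5] [154.9 157.4]
carton 0.63 [ 718.9 -281.6   -5.4] [378.9 157. ]
{'time_s': 1.6, 'joint_pos': array([-1.1,  0.4,  1.6,  0. ,  1.2, -0. ]), 'joint_vel': array([-0.,  0.,  0.,  0., -0.,  0.]), 'effort': array([ -0. , -59.4, -33.5,   0.1,   0. ,  -0. ]), 'eef_pos': array([ 276.2, -560.6,  222.6]), 'tool_rot': array([[ 0.9,  0.4,  0. ],
       [ 0.4, -0.9,  0. ],
       [ 0. , -0. , -1. ]]), 'contact_force': array([ 0.1, -0.3, -1.1]), 'torque': array([ 0.1, -0. ,  0. ]), 'grasp_force': 0.0, 'opening': 0.9973534597099915}
```

View pics/scene0.png

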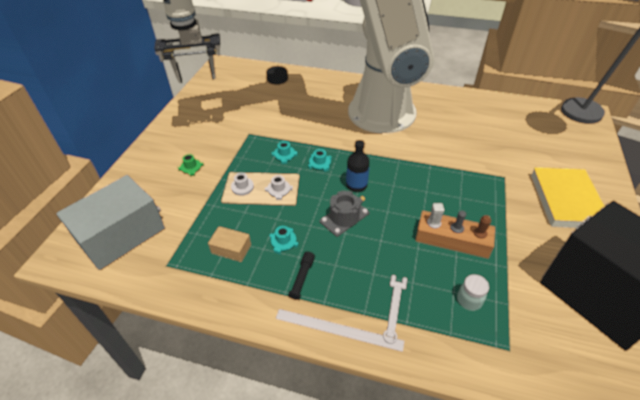

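View pics/top0.png

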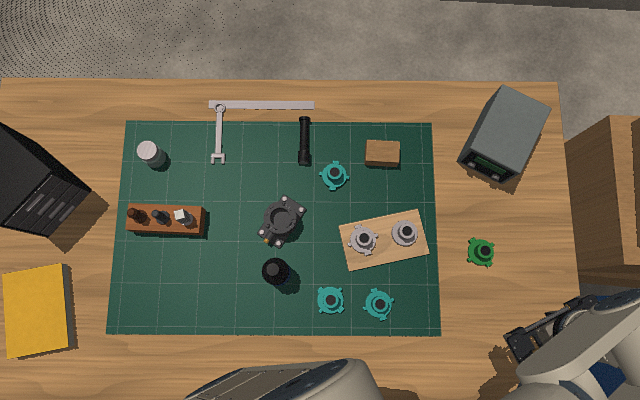

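The scene picture has the casting at (345,210), the rack at (455,230) and the tray at (260,187). The top picture has the casting at (282,218), its brass port at about (266,240), the rack at (166,220), the lugged collar at (363,238) and the plain one at (404,233).

Candidates for the collar in the top picture:
- Steel with lugs at (363,238) fits the description.
- Steel without lugs at (404,233) is the plain one.
- Turquoise at (330,300), (378,303) and (334,175), and green at (481,252), are not meant.

Candidates for the tool:
- (183,215) is pale and square, so it fits.
- (160,217) is the slim punch.
- (137,215) is the scriber.

I'll confirm both in one enlarged crop.

Run:
```python
from h import *
def acc(c,n=8): return np.mean([manip.camera(c).astype(float) for _ in range(n)],0).astype(np.uint8)
t=acc("top",3);s=acc("scene",3)
np.save("t.npy",t);np.save("s.npy",s)
def cr(im,u,v,k,w,h): return cv2.resize(im[v:v+h//k,u:u+w//k],(w,h),interpolation=cv2.INTER_CUBIC)
# 400x300 each, k
m=np.vstack([np.hstack([cr(t,255,190,7,399,301),cr(t,336,206,7,399,301)]),np.hstack([cr(t,163,197,7,399,294),cr(s,318,187,7,399,294)])])
cv2.imwrite("pics/m1.png",m);print(m.shape)
```

```text
(595, 798, 3)
```

View pics/m1.png

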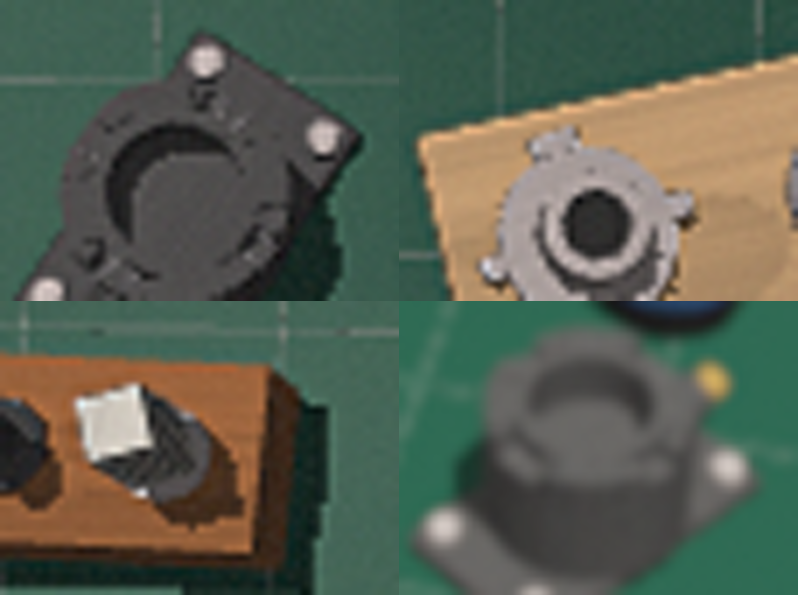

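The crop confirms both: the collar on the left of the tray has wide and narrow lugs, and the tool is the one with the pale square top. The brass port points to the lower left in the top view. Next I refine the poses by fitting outlines to image edges.

```bash
cat > fit.py <<'E'
from h import *
from scipy.optimize import minimize
from scipy.ndimage import map_coordinates as mc
A=np.linspace(0,2*np.pi,181)
circ=lambda r,z:np.c_[r*np.cos(A),r*np.sin(A),0*A+z]
def rect(a,b,z,cx=0,cy=0):
    c=np.array([[1,1],[-1,1],[-1,-1],[1,-1],[1,1]])*[a/2,b/2]+[cx,cy]
    p=np.vstack([np.linspace(c[i],c[i+1],40) for i in range(4)]);return np.c_[p,0*p[:,0]+z]
def lugs(z): 
    o=[]
    for k,w in enumerate([18,9,18,9]):
        p=np.vstack([np.linspace([33.5,-w/2],[41.5,-w/2],10),np.linspace([41.5,-w/2],[41.5,w/2],12),np.linspace([41.5,w/2],[33.5,w/2],10)])
        a=k*np.pi/2;p=p@np.array([[np.cos(a),np.sin(a)],[-np.sin(a),np.cos(a)]]);o.append(np.c_[p,0*p[:,0]+z])
    return o
models=dict(casting=[circ(25,70),circ(42,70),rect(130,75,10)],collar=[circ(20,53),circ(34,21)]+lugs(21),handle=[rect(24,24,115)],rack=[rect(70,190,50)],tray=[rect(125,220,8)])
def score(cam,G,parts,p):
    s=0;n=0
    c,sn=np.cos(p[2]),np.sin(p[2]);i=manip.camera_info(cam);K=np.array(i["camera_matrix"]);R=np.array(i["orientation"]);o=np.array(i["origin"])
    for P in parts:
        Q=np.c_[P[:,0]*c-P[:,1]*sn+p[0],P[:,0]*sn+P[:,1]*c+p[1],P[:,2]]
        q=((Q-o)@R)@K.T;q=q[:,:2]/q[:,2:]
        m=(q[1:]+q[:-1])/2;t=q[1:]-q[:-1];L=np.linalg.norm(t,axis=1)+1e-9
        g=(mc(G[0],m[:,::-1].T,order=1)*t[:,1]-mc(G[1],m[:,::-1].T,order=1)*t[:,0])/L
        s+=np.minimum(abs(g),60)@L;n+=L.sum()
    return s/n
def grads(im):
    g=cv2.GaussianBlur(im,(0,0),.8).astype(np.float32).mean(2);return cv2.Sobel(g,5,1,0,scale=.25),cv2.Sobel(g,5,0,1,scale=.25)
def fit(cam,im,parts,p0,d=8,dy=.25):
    G=grads(im);best=max(((score(cam,G,parts,(p0[0]+a,p0[1]+b,p0[2]+c)),(p0[0]+a,p0[1]+b,p0[2]+c)) for a in np.arange(-d,d+.1,2) for b in np.arange(-d,d+.1,2) for c in np.arange(-dy,dy+.01,.05)),key=lambda t:t[0])
    r=minimize(lambda x:-score(cam,G,parts,(x[0],x[1],x[2]/30)),[best[1][0],best[1][1],best[1][2]*30],method="Nelder-Mead",options=dict(initial_simplex=np.array([[0,0,0],[1,0,0],[0,1,0],[0,0,1]])+[best[1][0],best[1][1],best[1][2]*30]))
    return np.r_[r.x[:2],r.x[2]/30],-r.fun
E
python3 - <<'E'
from fit import *
im=dict(top=np.load("t.npy"),scene=np.load("s.npy"))
b=ray("top",(265.5,240),32);b2=ray("scene",(363,198.5),32);print(b,b2)
y=np.arctan2(b[1]+14,b[0]-534);print("port yaw",y,np.arctan2(b2[1]+14,b2[0]-534))
init=dict(casting=(534,-14,y),collar=(487,-230,.3),handle=(531,226,0),rack=(534.5,287,0),tray=(487.5,-284.5,.2))
for c in im:
    ov=im[c].copy()
    for n in init:
        p,s=fit(c,im[c],models[n],init[n]);print(c,n,np.round(p,3),round(s,1))
        for P in models[n]:
            Q=P@np.array([[np.cos(p[2]),np.sin(p[2]),0],[-np.sin(p[2]),np.cos(p[2]),0],[0,0,1]])+[p[0],p[1],0]
            for q in Q[::3]:
                u=pix(c,q).round().astype(int);ov[u[1],u[0]]=(0,0,255)
    im[c]=ov
t,s=im["top"],im["scene"]
z=lambda a:cv2.resize(a,None,fx=4,fy=4,interpolation=0)
cv2.imwrite("pics/ov.png",np.vstack([np.hstack([z(t[190:260,245:320]),z(t[205:275,335:435])])[:, :700],np.hstack([z(s[180:250,315:390]),z(s[160:230,220:320])])[:, :700]]))
E
```

```text
[479.79288043  22.71103349  32.        ] [478.14064388  25.90791858  32.        ]
port yaw 2.54630820798287 2.521243855274954
top casting [535.142 -15.249   2.469] 15.2
top collar [ 4.78511e+02 -2.32418e+02  3.37000e-01] 21.8Traceback (most recent call last):
  File "<stdin>", line 9, in <module>
  File "fit.py", line 29, in fit
    G=grads(im);best=max(((score(cam,G,parts,(p0[0]+a,p0[1]+b,p0[2]+c)),(p0[0]+a,p0[1]+b,p0[2]+c)) for a in np.arange(-d,d+.1,2) for b in np.arange(-d,d+.1,2) for c in np.arange(-dy,dy+.01,.05)),key=lambda t:t[0])
                     ~~~^^^^^^^^^^^^^^^^^^^^^^^^^^^^^^^^^^^^^^^^^^^^^^^^^^^^^^^^^^^^^^^^^^^^^^^^^^^^^^^^^^^^^^^^^^^^^^^^^^^^^^^^^^^^^^^^^^^^^^^^^^^^^^^^^^^^^^^^^^^^^^^^^^^^^^^^^^^^^^^^^^^^^^^^^^^^^^^^^^^^^^^^^^^^^
  File "fit.py", line 29, in <genexpr>
    G=grads(im);best=max(((score(cam,G,parts,(p0[0]+a,p0[1]+b,p0[2]+c)),(p0[0]+a,p0[1]+b,p0[2]+c)) for a in np.arange(-d,d+.1,2) for b in np.arange(-d,d+.1,2) for c in np.arange(-dy,dy+.01,.05)),key=lambda t:t[0])
                           ~~~~~^^^^^^^^^^^^^^^^^^^^^^^^^^^^^^^^^^^^^^^
  File "fit.py", line 18, in score
    c,sn=np.cos(p[2]),np.sin(p[2]);i=manip.camera_info(cam);K=np.array(i["camera_matrix"]);R=np.array(i["orientation"]);o=np.array(i["origin"])
                                     ~~~~~~~~~~~~~~~~~^^^^^
ValueError: time passes only in moves, steps and waits
```

```bash
sed -i 's/^from station import manip/from station import manip\nimport functools\ninfo=functools.lru_cache(None)(manip.camera_info)/; s/i=manip.camera_info(cam)/i=info(cam)/' h.py; sed -i 's/i=manip.camera_info(cam)/i=info(cam)/' fit.py
cat > run1.py <<'E'
from fit import *
im=dict(top=np.load("t.npy"),scene=np.load("s.npy"))
init=dict(casting=(534,-14,2.5),collar=(476,-228,.3),handle=(531,226,0),rack=(534.5,287,0),tray=(487.5,-284.5,.25))
for c in im:
    ov=im[c].copy()
    for n in init:
        p,s=fit(c,im[c],models[n],init[n]);print(c,n,np.round(p,3),round(s,1))
        for P in models[n]:
            Q=P@np.array([[np.cos(p[2]),np.sin(p[2]),0],[-np.sin(p[2]),np.cos(p[2]),0],[0,0,1]])+[p[0],p[1],0]
            for q in Q[::3]:
                u=pix(c,q).round().astype(int);ov[u[1],u[0]]=(0,0,255)
    im[c]=ov
t,s=im["top"],im["scene"]
z=lambda a:cv2.resize(a,None,fx=4,fy=4,interpolation=0)
cv2.imwrite("pics/ov.png",np.vstack([np.hstack([z(t[190:260,245:320]),z(t[205:275,335:435])])[:, :700],np.hstack([z(s[180:250,315:390]),z(s[160:230,220:320])])[:, :700]]))
E
python3 run1.py
```

```text
top casting [535.    -14.897   2.255] 15.6
top collar [ 4.78511e+02 -2.32418e+02  3.37000e-01] 21.8
top handle [5.32205e+02 2.27664e+02 3.09000e-01] 56.5
top rack [ 5.34061e+02  2.87185e+02 -3.80000e-02] 27.5
top tray [ 4.87977e+02 -2.87502e+02  2.21000e-01] 58.4
scene casting [534.58  -15.445   2.581] 14.7
scene collar [ 4.72265e+02 -2.25915e+02  2.08000e-01] 22.9
scene handle [5.35098e+02 2.27844e+02 2.17000e-01] 52.0
scene rack [ 5.35855e+02  2.86441e+02 -4.30000e-02] 25.7
scene tray [ 4.90710e+02 -2.86814e+02  2.17000e-01] 55.7
```

View pics/ov.png

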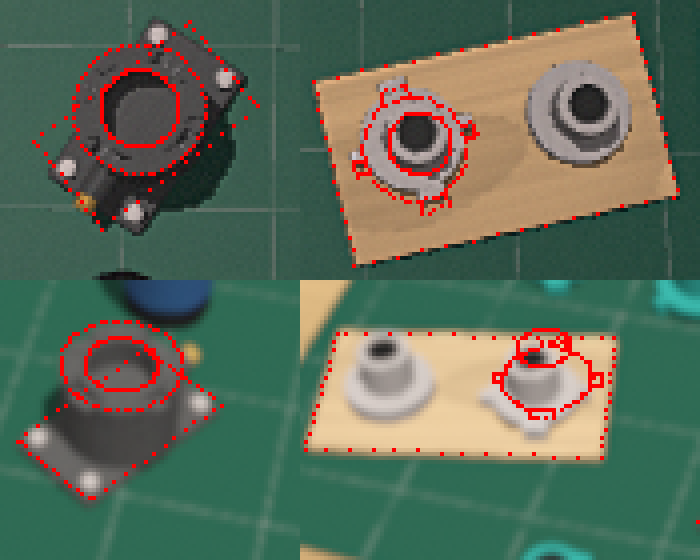

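```bash
python3 - <<'E'
s=open('run1.py').read()
s=s.replace("collar=(476,-228,.3)","collar=(486,-230,.25)").replace("casting=(534,-14,2.5)","casting=(534,-14,2.54)").replace('init[n])','init[n],*((5,.1) if n=="casting" else (6,.2)))').replace("ov.png","ov2.png")
open('run1.py','w').write(s)
E
python3 run1.py
```

```text
top casting [535.142 -15.249   2.469] 15.2
top collar [ 4.78511e+02 -2.32418e+02  3.37000e-01] 21.8
top handle [5.32205e+02 2.27664e+02 3.09000e-01] 56.5
top rack [ 5.34061e+02  2.87185e+02 -3.80000e-02] 27.5
top tray [ 4.87977e+02 -2.87502e+02  2.21000e-01] 58.4
scene casting [534.58  -15.445   2.581] 14.7
scene collar [ 4.81414e+02 -2.34818e+02  3.76000e-01] 20.6
scene handle [5.35098e+02 2.27844e+02 2.17000e-01] 52.0
scene rack [ 5.35855e+02  2.86441e+02 -4.30000e-02] 25.7
scene tray [ 4.90710e+02 -2.86814e+02  2.17000e-01] 55.7
```

View pics/ov2.png

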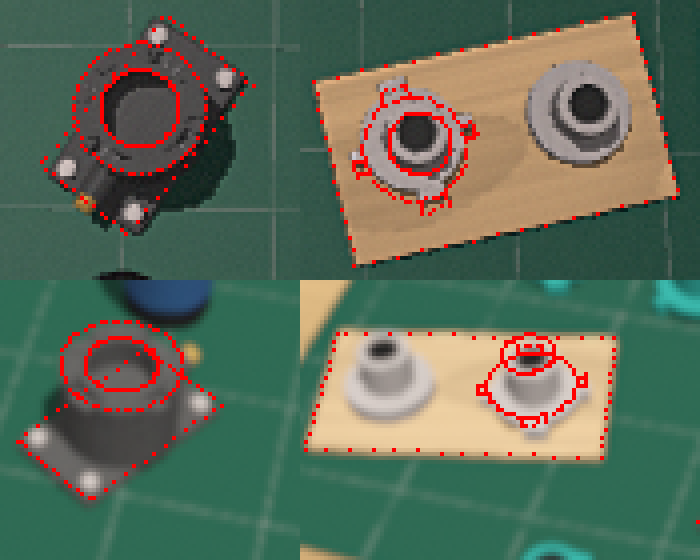

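Run:
```python
from fit import *
im=dict(top=np.load("t.npy"),scene=np.load("s.npy"))
for c,(u,v) in dict(top=(364.5,238),scene=(278,179)).items():
    g=im[c].astype(float).mean(2);R=7
    w=g[v.__int__()-R:int(v)+R+1,int(u)-R:int(u)+R+1];print(c);
    m=np.clip(95-w,0,40);yy,xx=np.mgrid[0:2*R+1,0:2*R+1]
    q=(int(u)-R+(m*xx).sum()/m.sum(),int(v)-R+(m*yy).sum()/m.sum());print("dark",q,ray(c,q,53))
    # steel mask: low saturation, bright
    hsv=cv2.cvtColor(im[c],cv2.COLOR_BGR2HSV);M=((hsv[...,1]<45)&(hsv[...,2]>60)).astype(np.uint8)
    n,l,st,ce=cv2.connectedComponentsWithStats(M)
    for k in range(1,n):
        if st[k,4]>150 and abs(ce[k][0]-u)<50 and abs(ce[k][1]-v)<20:print(st[k],ce[k],ray(c,ce[k],25))
    for parts,nm in((models["collar"][1:],"disc+lugs"),([circ(20,53)],"hub"),):
        print(nm,*fit(c,im[c],parts,(485,-229,.22),6,.2))
```

```text
top
dark (np.float64(363.8396049382716), np.float64(238.536)) [ 483.00928639 -230.73485164   53.        ]
[392 220  26  26 441] [403.85260771 232.7755102 ] [ 502.60553685 -338.88845399   25.        ]
[347 224  31  32 504] [362.36507937 239.60119048] [ 483.73477255 -229.74209984   25.        ]
disc+lugs [ 4.86846161e+02 -2.30873091e+02  3.28317332e-01] 17.81985947440616
hub [ 4.79188102e+02 -2.27147054e+02  2.82612819e-01] 39.79353923640241
scene
dark (np.float64(277.9189944134078), np.float64(177.97877094972068)) [ 480.38582662 -231.16905911   53.        ]
[231 172  22  23 363] [241.53719008 184.02203857] [ 506.48299444 -340.86687139   25.        ]
[265 175  27  24 374] [278.21925134 186.99197861] [ 490.07100971 -229.25081564   25.        ]
disc+lugs [ 4.82822021e+02 -2.33039297e+02  3.67704559e-01] 19.665577378143777
hub [ 4.75463001e+02 -2.31312629e+02  2.38926812e-01] 37.258772008587385
```

Casting overlay lines up well in both views: bore about (535,-15), port yaw about 2.53. The tray and rack fits are also good. The collar is near (482,-230) and I'll refine it later. Moving towards the tool handle at about (533.6,227.8).

Request:
{"fn": "carry_out", "kwargs": {
  "plan": [
    {"xyz": [0.286,0.876,0],"dr": [0,0,0.146]},
    {"xyz": [0.286,0.876,0],"dr": [0,0,0.146]},
    {"xyz": [0.286,0.876,0],"dr": [0,0,0.146]},
    {"xyz": [0.286,0.876,0],"dr": [0,0,0.146]},
    {"xyz": [0.286,0.876,0],"dr": [0,0,0.146]},
    {"xyz": [0.286,0.876,0],"dr": [0,0,0.146]},
    {"xyz": [0.286,0.876,0],"dr": [0,0,0.146]}
  ],
  "gripper": -1
}}

```text
time_s: 2.6
eef_pos: [362.6, -295.1, 222.8]
tool_rot: [[0.606, 0.795, 0.0], [0.795, -0.606, 0.001], [0.001, -0.0, -1.0]]
contact_force: [-0.1, -0.8, 0.1]
opening: 1.004
grasp_force: 0.0
```

Request:
{"fn": "carry_out", "kwargs": {
  "plan": [
    {"xyz": [0.286,0.876,0],"dr": [0,0,0.146]},
    {"xyz": [0.286,0.876,0],"dr": [0,0,0.146]},
    {"xyz": [0.286,0.876,0],"dr": [0,0,0.146]},
    {"xyz": [0.286,0.876,0],"dr": [0,0,0.146]},
    {"xyz": [0.286,0.876,0],"dr": [0,0,0.146]},
    {"xyz": [0.286,0.876,0],"dr": [0,0,0.146]},
    {"xyz": [0.286,0.876,0],"dr": [0,0,0.146]}
  ]
}}

```text
time_s: 3.3
eef_pos: [449.2, -33.2, 222.8]
tool_rot: [[0.191, 0.982, 0.001], [0.982, -0.191, 0.0], [0.001, 0.001, -1.0]]
contact_force: [-1.0, -0.9, -0.5]
opening: 0.997
grasp_force: 0.0
```

Request:
{"fn": "carry_out", "kwargs": {
  "plan": [
    {"xyz": [0.286,0.876,0],"dr": [0,0,0.146]},
    {"xyz": [0.286,0.876,0],"dr": [0,0,0.146]},
    {"xyz": [0.286,0.876,0],"dr": [0,0,0.146]},
    {"xyz": [0.286,0.876,0],"dr": [0,0,0.146]},
    {"xyz": [0.286,0.876,0],"dr": [0,0,0.146]},
    {"xyz": [0.286,0.876,0],"dr": [0,0,0.146]},
    {"xyz": [0.286,0.876,0],"dr": [0,0,0.146]},
    {"xyz": [0.286,0.876,0],"dr": [0,0,0.146]},
    {"xyz": [0.286,0.876,0],"dr": [0,0,0.146]}
  ]
}}

```text
time_s: 4.2
eef_pos: [533.6, 225.8, 222.4]
tool_rot: [[-0.259, 0.966, -0.001], [0.966, 0.259, -0.001], [-0.001, -0.001, -1.0]]
contact_force: [0.3, 0.9, -0.1]
opening: 0.998
grasp_force: 0.0
```

Request:
{"fn": "carry_out", "kwargs": {
  "plan": [
    {"xyz": [0,0,-0.15]},
    {"xyz": [0,0,-0.3]},
    {"xyz": [0,0,-0.4]},
    {"xyz": [0,0,-0.49]},
    {"xyz": [0,0,-0.49]},
    {"xyz": [0,0,-0.49]}
  ]
}}

```text
invalid input at $.plan[0]: expected keys xyz, dr
```

Request:
{"fn": "carry_out", "kwargs": {
  "plan": [
    {"xyz": [0,0,0]},
    {"xyz": [0,0,0]},
    {"xyz": [0,0,0]},
    {"xyz": [0,0,0]},
    {"xyz": [0,0,0]},
    {"xyz": [0,0,0]},
    {"xyz": [0,0,0]},
    {"xyz": [0,0,0]}
  ],
  "gripper": 1
}}

```text
invalid input at $.plan[0]: expected keys xyz, dr
```

Request:
{"fn": "carry_out", "kwargs": {
  "plan": [
    {"xyz": [0,0,-0.15],"dr": [0,0,0]},
    {"xyz": [0,0,-0.3],"dr": [0,0,0]},
    {"xyz": [0,0,-0.4],"dr": [0,0,0]},
    {"xyz": [0,0,-0.49],"dr": [0,0,0]},
    {"xyz": [0,0,-0.49],"dr": [0,0,0]},
    {"xyz": [0,0,-0.49],"dr": [0,0,0]}
  ]
}}

```text
time_s: 4.8
eef_pos: [533.8, 226.6, 76.1]
tool_rot: [[-0.259, 0.966, -0.0], [0.966, 0.259, -0.0], [-0.0, -0.001, -1.0]]
contact_force: [-0.2, 0.3, 0.3]
opening: 1.003
grasp_force: 0.0
```

Request:
{"fn": "carry_out", "kwargs": {
  "plan": [
    {"xyz": [0,0,0],"dr": [0,0,0]},
    {"xyz": [0,0,0],"dr": [0,0,0]},
    {"xyz": [0,0,0],"dr": [0,0,0]},
    {"xyz": [0,0,0],"dr": [0,0,0]},
    {"xyz": [0,0,0],"dr": [0,0,0]},
    {"xyz": [0,0,0],"dr": [0,0,0]},
    {"xyz": [0,0,0],"dr": [0,0,0]}
  ],
  "gripper": 1
}}

```text
time_s: 5.5
eef_pos: [533.6, 227.8, 75.6]
tool_rot: [[-0.26, 0.966, -0.0], [0.966, 0.26, -0.0], [-0.0, -0.0, -1.0]]
contact_force: [-0.6, 0.1, -0.1]
opening: 0.413
grasp_force: 0.0
```

Request:
{"fn": "carry_out", "kwargs": {
  "plan": [
    {"xyz": [0,0,0],"dr": [0,0,0]},
    {"xyz": [0,0,0],"dr": [0,0,0]},
    {"xyz": [0,0,0],"dr": [0,0,0]},
    {"xyz": [0,0,0],"dr": [0,0,0]},
    {"xyz": [0,0,0],"dr": [0,0,0]}
  ]
}}

```text
time_s: 6.0
eef_pos: [533.5, 227.7, 75.5]
tool_rot: [[-0.26, 0.966, -0.0], [0.966, 0.26, -0.0], [-0.0, -0.0, -1.0]]
contact_force: [-0.1, 0.3, -0.6]
opening: 0.261
grasp_force: 30.0
```

Request:
{"fn": "carry_out", "kwargs": {
  "plan": [
    {"xyz": [0,0,0.08],"dr": [0,0,0]},
    {"xyz": [0,0,0.18],"dr": [0,0,0]},
    {"xyz": [0,0,0.26],"dr": [0,0,0]},
    {"xyz": [0.005,-0.1,0.26],"dr": [0,0,0]},
    {"xyz": [0.005,-0.25,0.26],"dr": [0,0,0]},
    {"xyz": [0.005,-0.4,0.26],"dr": [0,0,0]},
    {"xyz": [0.005,-0.55,0.26],"dr": [0,0,0]},
    {"xyz": [0.005,-0.7,0.26],"dr": [0,0,0]},
    {"xyz": [0.005,-0.78,0.26],"dr": [0,0,0]},
    {"xyz": [0.005,-0.809,0.26],"dr": [0,0,0]},
    {"xyz": [0.005,-0.809,0.26],"dr": [0,0,0]},
    {"xyz": [0.005,-0.809,0.26],"dr": [0,0,0]},
    {"xyz": [0.005,-0.809,0.26],"dr": [0,0,0]}
  ]
}}

```text
time_s: 7.3
eef_pos: [535.2, -13.8, 153.5]
tool_rot: [[-0.261, 0.965, -0.0], [0.965, 0.261, 0.0], [0.0, -0.0, -1.0]]
contact_force: [0.2, -0.8, -1.6]
opening: 0.257
grasp_force: 30.0
```

Run:
```python
from h import *
np.set_printoptions(precision=1,suppress=True)
st=manip.get_state();print(st["eef_pos"],st["contact_force"])
T=np.array(st["eef_pos"])
for c in["scene","top"]:
    im=manip.camera(c);cv2.imwrite(f"pics/{c}1.png",im);np.save(c+"1.npy",im)
    for t in["blade_tip","handle","deburrer","bore"]:
        for r in manip.mark_of(c,t)[:2]:print(c,t,round(r["conf"],2),W(c,r["at"]),pix(c,W(c,r["at"])))
    print(pix(c,T+[0,0,-63.6]),pix(c,(535,-15,70)))
t=np.load("top1.npy");s=np.load("scene1.npy")
z=lambda a:cv2.resize(a,None,fx=6,fy=6,interpolation=cv2.INTER_CUBIC)
cv2.imwrite("pics/hold.png",np.hstack([z(t[185:255,250:315]),z(s[165:235,315:380])]))
```

```text
[535.2 -13.8 153.5] [ 0.2 -0.8 -1.6]
scene blade_tip 0.45 [537.2 -12.5  89.6] [346.  196.7]
scene handle 0.43 [535.5 -15.7 161.5] [345.9 176.9]
scene deburrer 0.46 [537.6 -13.5 123.6] [346.  187.9]
scene bore 0.58 [538.6 -13.9  68.6] [345.1 202.2]
[345.7 196. ] [345.1 200.8]
top bore 0.76 [530.6 -15.8  69.6] [279.7 218.4]
[278.3 215.2] [279.4 216.7]
```

View pics/hold.png

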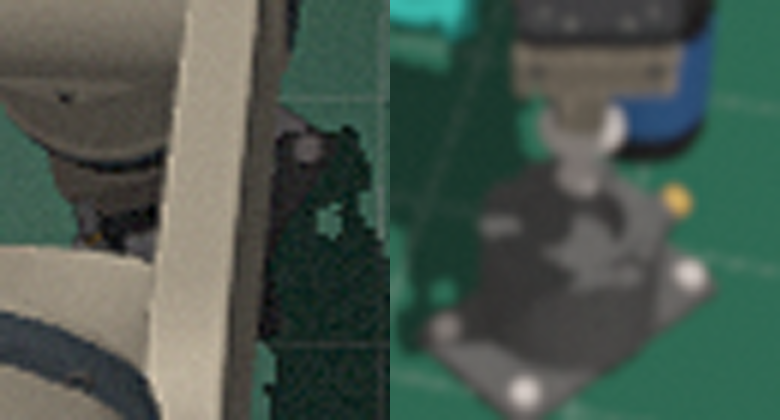

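The top camera is blocked by the arm. The scene camera shows the tool over the bore, with its axis about 1.3 px right of where I predicted. I'll move it over the plain green mat to measure its true axis, in two orientations half a turn apart, so the grip offset separates from the camera bias.

Request:
{"fn": "carry_out", "kwargs": {
  "plan": [
    {"xyz": [0.15,0.1,0],"dr": [0,0,0]},
    {"xyz": [0.28,0.2,0],"dr": [0,0,0]},
    {"xyz": [0.35,0.25,0],"dr": [0,0,0]},
    {"xyz": [0.35,0.25,0],"dr": [0,0,0]},
    {"xyz": [0.35,0.25,0],"dr": [0,0,0]},
    {"xyz": [0.35,0.25,0],"dr": [0,0,0]}
  ]
}}

```text
time_s: 8.4
eef_pos: [638.9, 59.4, 153.2]
tool_rot: [[-0.26, 0.966, -0.001], [0.966, 0.26, -0.0], [0.0, -0.002, -1.0]]
contact_force: [-0.8, -0.0, -0.4]
opening: 0.258
grasp_force: 30.0
```

Run:
```python
from h import *
np.set_printoptions(precision=2,suppress=True)
a=np.mean([manip.camera("scene").astype(float) for _ in range(3)],0).astype(np.uint8);np.save("A.npy",a)
st=manip.get_state();T=np.array(st["eef_pos"]);print(T,st["joint_pos"],st["time_s"]);np.save("TA.npy",T)
p=pix("scene",T+[0,0,-63.6]);print("tip",p,"guard",pix("scene",T+[0,0,-25.6]))
u,v=map(int,p)
cv2.imwrite("pics/A.png",cv2.resize(a[v-30:v+10,u-20:u+21],None,fx=14,fy=14,interpolation=0));print(u-20,v-30)
```

```text
[639.37  59.29 153.74] [ 0.09  0.45  1.65 -0.    1.04 -0.17] 8.55
tip [364.66 230.28] guard [365.64 220.51]
344 200
```

View pics/A.png

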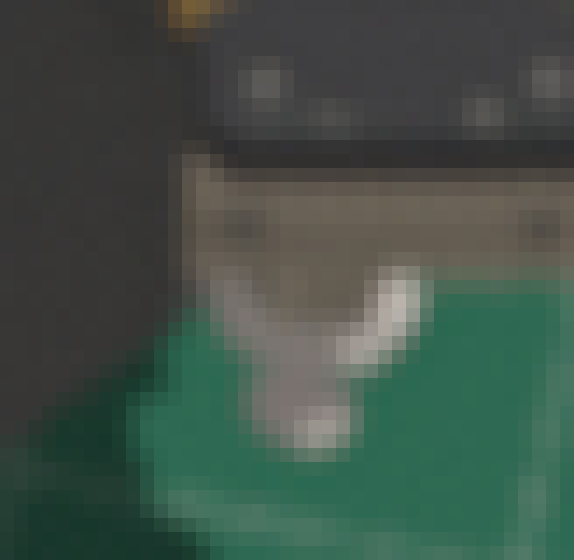

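Request:
{"fn": "carry_out", "kwargs": {
  "plan": [
    {"xyz": [0,0,0],"dr": [0,0,-0.5]},
    {"xyz": [0,0,0],"dr": [0,0,-0.5]},
    {"xyz": [0,0,0],"dr": [0,0,-0.5]},
    {"xyz": [0,0,0],"dr": [0,0,-0.5]},
    {"xyz": [0,0,0],"dr": [0,0,-0.5]},
    {"xyz": [0,0,0],"dr": [0,0,-0.5]},
    {"xyz": [0,0,0],"dr": [0,0,-0.5]},
    {"xyz": [0,0,0],"dr": [0,0,-0.5]},
    {"xyz": [0,0,0],"dr": [0,0,-0.5]},
    {"xyz": [0,0,0],"dr": [0,0,-0.5]},
    {"xyz": [0,0,0],"dr": [0,0,-0.5]},
    {"xyz": [0,0,0],"dr": [0,0,-0.5]}
  ]
}}

```text
time_s: 9.75
eef_pos: [639.8, 59.5, 153.8]
tool_rot: [[0.966, 0.258, 0.0], [0.258, -0.966, 0.0], [0.0, -0.0, -1.0]]
contact_force: [0.2, -0.7, -1.0]
opening: 0.261
grasp_force: 30.0
```

```bash
cat > ax.py <<'E'
from h import *
np.set_printoptions(precision=2,suppress=True)
def axis(a,T):
    hsv=a.astype(float);ex=hsv[...,1]-hsv[...,2]   # green - red
    for dz in(-58,-54,-50,-25.6):
        u,v=pix("scene",T+[0,0,dz]);v0=int(round(v));row=ex[v0,int(u)-14:int(u)+15]
        bg=np.median(np.r_[row[-5:],row[:3]]);w=np.clip((bg-row)/(bg+1),0,1);w[w<.15]=0
        x=np.arange(int(u)-14,int(u)+15);print(dz,"pred",np.round([u,v],2),"cent",(w*x).sum()/w.sum(),"width",w.sum(),np.round(row).astype(int).tolist())
E
python3 - <<'E'
from ax import *
b=np.mean([manip.camera("scene").astype(float) for _ in range(3)],0).astype(np.uint8);np.save("B.npy",b)
TB=np.array(manip.get_state()["eef_pos"]);np.save("TB.npy",TB);print(TB)
axis(np.load("A.npy"),np.load("TA.npy"));axis(b,TB)
for n,t,rows in(("A","TA",0),("B","TB",0)):
    a=np.load(n+".npy").astype(float);T=np.load(t+".npy");u=int(pix("scene",T+[0,0,-60])[0])
    print(n,[ [int(x) for x in (a[v,u-6:u+7,1]-a[v,u-6:u+7,2])] for v in range(224,236)])
E
```

```text
[639.96  59.75 153.75]
-58 pred [364.8  228.87] cent 362.7195442594215 width 9.588235294117647 [28, 30, 35, 45, 54, 59, 59, 60, 60, 60, 50, 27, 5, -5, -8, -8, -8, -7, 0, 25, 55, 61, 59, 59, 59, 58, 60, 59, 60]
-54 pred [364.9  227.86] cent 362.024630541872 width 10.149999999999999 [21, 27, 32, 40, 47, 53, 58, 59, 59, 60, 49, 25, 3, -6, -8, -7, -7, -6, 6, 31, 57, 61, 60, 60, 60, 59, 60, 59, 60]
-50 pred [365.   226.84] cent 362.2727272727273 width 9.899999999999999 [19, 26, 33, 38, 45, 55, 58, 60, 61, 54, 32, 11, -3, -7, -7, -6, -1, 12, 32, 48, 57, 60, 61, 59, 59, 60, 59, 59, 60]
-25.6 pred [365.64 220.51] cent 362.3280334728033 width 22.980769230769234 [-1, -1, -1, -1, 0, 3, 7, 8, 1, -6, -6, -5, -5, -7, -7, -7, -6, -6, -7, -8, -8, -6, 2, 25, 50, 54, 52, 53, 52]
-58 pred [364.94 229.08] cent 365.25266903914587 width 8.515151515151516 [29, 30, 30, 31, 30, 30, 30, 32, 33, 40, 34, 15, -2, -7, -8, -7, -8, -6, -3, 6, 25, 31, 31, 30, 30, 34, 47, 57, 60]
-54 pred [365.04 228.07] cent 364.00206611570246 width 11.523809523809524 [27, 31, 31, 31, 30, 31, 31, 33, 43, 39, 18, 0, -6, -7, -6, -6, -
[... 996 characters left out ...]
0, 60, 60], [49, 53, 53, 52, 52, 55, 57, 59, 59, 60, 60, 60, 60]]
B [[19, 2, -7, -9, -8, -8, -9, -9, -9, -8, -9, -9, -9], [25, 10, -1, -6, -8, -9, -9, -9, -9, -9, -9, -8, -8], [31, 28, 16, 3, -4, -8, -9, -8, -9, -8, -7, -4, -2], [34, 39, 36, 18, 1, -6, -8, -7, -6, -4, 0, 6, 14], [33, 43, 39, 18, 0, -6, -7, -6, -6, -4, 0, 10, 25], [33, 40, 34, 15, -2, -7, -8, -7, -8, -6, -3, 6, 25], [31, 35, 34, 21, 4, -4, -6, -7, -7, -7, -3, 6, 25], [30, 34, 40, 36, 21, 7, 1, -4, -5, -4, 0, 12, 29], [31, 35, 47, 52, 43, 28, 16, 9, 4, 4, 11, 23, 30], [30, 35, 46, 56, 54, 48, 38, 29, 22, 19, 24, 30, 31], [29, 32, 39, 48, 51, 49, 47, 41, 33, 30, 30, 33, 32], [26, 27, 30, 33, 35, 36, 38, 34, 33, 32, 31, 30, 31]]
```

Request:
{"fn": "carry_out", "kwargs": {
  "plan": [
    {"xyz": [-0.1,-0.06,0],"dr": [0,0,0]},
    {"xyz": [-0.22,-0.12,0],"dr": [0,0,0]},
    {"xyz": [-0.33,-0.17,0],"dr": [0,0,0]},
    {"xyz": [-0.406,-0.212,0],"dr": [0,0,0]},
    {"xyz": [-0.406,-0.212,-0.03],"dr": [0,0,0]},
    {"xyz": [-0.406,-0.212,-0.053],"dr": [0,0,0]},
    {"xyz": [-0.406,-0.212,-0.053],"dr": [0,0,0]},
    {"xyz": [-0.406,-0.212,-0.053],"dr": [0,0,0]},
    {"xyz": [-0.406,-0.212,-0.053],"dr": [0,0,0]}
  ]
}}

```text
time_s: 10.8
eef_pos: [519.0, -3.2, 137.6]
tool_rot: [[0.965, 0.261, 0.0], [0.261, -0.965, 0.0], [0.0, -0.0, -1.0]]
contact_force: [0.3, 0.3, -1.6]
opening: 0.259
grasp_force: 30.0
```

```bash
cat > f.py <<'E'
from h import *
import sys
np.set_printoptions(precision=2,suppress=True)
def avg(n):
    F=[];P=[]
    for _ in range(n):
        manip.camera("scene");s=manip.get_state();F.append(s["contact_force"]);P.append(s["eef_pos"])
    F=np.array(F);print("F",F.mean(0),"sd",F.std(0),"P",np.mean(P,0),"t",s["time_s"])
    return F.mean(0)
if __name__=="__main__": avg(int(sys.argv[1]))
E
python3 f.py 14
```

```text
F [ 0.02  0.11 -1.34] sd [0.38 0.39 0.47] P [518.49  -3.47 137.73] t 11.5
```

Request:
{"fn": "carry_out", "kwargs": {
  "plan": [
    {"xyz": [0,0,-0.015],"dr": [0,0,0]},
    {"xyz": [0,0,-0.028],"dr": [0,0,0]},
    {"xyz": [0,0,-0.036],"dr": [0,0,0]},
    {"xyz": [0,0,-0.04],"dr": [0,0,0]},
    {"xyz": [0,0,-0.04],"dr": [0,0,0]}
  ]
}}

```text
time_s: 12.0
eef_pos: [518.5, -3.6, 125.6]
tool_rot: [[0.966, 0.26, 0.0], [0.26, -0.966, -0.0], [0.0, 0.0, -1.0]]
contact_force: [-0.2, -0.2, 0.9]
opening: 0.263
grasp_force: 30.0
```

```bash
python3 f.py 14
```

```text
F [ 0.4  -0.9   0.99] sd [0.65 0.58 0.5 ] P [518.48  -3.58 125.79] t 12.7
```

Request:
{"fn": "carry_out", "kwargs": {
  "plan": [
    {"xyz": [-0.002,0.0013,0],"dr": [0,0,0]},
    {"xyz": [-0.0038,0.0027,-0.0005],"dr": [0,0,0]},
    {"xyz": [-0.0038,0.0027,-0.0005],"dr": [0,0,0]}
  ]
}}

```text
time_s: 13.0
eef_pos: [518.1, -3.1, 125.8]
tool_rot: [[0.966, 0.26, 0.002], [0.26, -0.966, -0.001], [0.002, 0.001, -1.0]]
contact_force: [3.4, -4.4, 1.6]
opening: 0.259
grasp_force: 30.0
```

```bash
python3 f.py 14
```

```text
F [ 3.05 -3.81  0.99] sd [0.53 0.46 0.53] P [518.06  -3.16 125.86] t 13.7
```

Request:
{"fn": "carry_out", "kwargs": {
  "plan": [
    {"xyz": [0.0036,0.0047,0],"dr": [0,0,0]},
    {"xyz": [0.0077,0.0091,0],"dr": [0,0,0]},
    {"xyz": [0.012,0.0132,0],"dr": [0,0,0]},
    {"xyz": [0.0168,0.0168,0],"dr": [0,0,0]},
    {"xyz": [0.0218,0.02,0],"dr": [0,0,0]}
  ]
}}

```text
time_s: 14.2
eef_pos: [523.3, 3.4, 125.3]
tool_rot: [[0.966, 0.26, -0.001], [0.26, -0.966, -0.0], [-0.001, -0.0, -1.0]]
contact_force: [0.1, -3.5, 2.7]
opening: 0.261
grasp_force: 30.0
```

```bash
python3 f.py 10
```

```text
F [ 0.58 -1.65  1.53] sd [0.42 0.78 0.45] P [523.78   3.51 125.53] t 14.7
```

Request:
{"fn": "carry_out", "kwargs": {
  "plan": [
    {"xyz": [0.0053,0.0027,0],"dr": [0,0,0]},
    {"xyz": [0.0108,0.005,0],"dr": [0,0,0]},
    {"xyz": [0.0165,0.0068,0],"dr": [0,0,0]},
    {"xyz": [0.0223,0.0081,0],"dr": [0,0,0]},
    {"xyz": [0.0282,0.0089,0],"dr": [0,0,0]},
    {"xyz": [0.0342,0.0092,0],"dr": [0,0,0]},
    {"xyz": [0.0401,0.0089,0],"dr": [0,0,0]}
  ]
}}

```text
time_s: 15.4
eef_pos: [535.6, 6.0, 125.4]
tool_rot: [[0.966, 0.26, -0.001], [0.26, -0.966, 0.0], [-0.001, -0.0, -1.0]]
contact_force: [-2.1, -3.1, 1.9]
opening: 0.259
grasp_force: 30.0
```

```bash
python3 f.py 10
```

```text
F [-0.24 -2.65  1.58] sd [0.62 0.48 0.33] P [536.1    5.95 125.63] t 15.9
```

Request:
{"fn": "carry_out", "kwargs": {
  "plan": [
    {"xyz": [0.006,-0.0008,0],"dr": [0,0,0]},
    {"xyz": [0.0117,-0.0021,0],"dr": [0,0,0]},
    {"xyz": [0.0174,-0.0039,0],"dr": [0,0,0]},
    {"xyz": [0.0229,-0.0061,0],"dr": [0,0,0]},
    {"xyz": [0.0282,-0.0089,0],"dr": [0,0,0]},
    {"xyz": [0.0332,-0.0121,0],"dr": [0,0,0]},
    {"xyz": [0.038,-0.0157,0],"dr": [0,0,0]},
    {"xyz": [0.0424,-0.0198,0],"dr": [0,0,0]},
    {"xyz": [0.0464,-0.0241,0],"dr": [0,0,0]}
  ]
}}

```text
time_s: 16.8
eef_pos: [549.7, -1.3, 125.5]
tool_rot: [[0.966, 0.26, -0.0], [0.26, -0.966, 0.0], [-0.0, -0.0, -1.0]]
contact_force: [-2.7, -0.7, 1.7]
opening: 0.257
grasp_force: 30.0
```

```bash
python3 f.py 10
```

```text
F [-2.11 -2.36  1.51] sd [0.68 0.53 0.65] P [549.99  -1.49 125.63] t 17.3
```

Request:
{"fn": "carry_out", "kwargs": {
  "plan": [
    {"xyz": [0.0036,-0.0047,0],"dr": [0,0,0]},
    {"xyz": [0.0068,-0.0098,0],"dr": [0,0,0]},
    {"xyz": [0.0096,-0.015,0],"dr": [0,0,0]},
    {"xyz": [0.0119,-0.0206,0],"dr": [0,0,0]},
    {"xyz": [0.0137,-0.0262,0],"dr": [0,0,0]},
    {"xyz": [0.015,-0.0321,0],"dr": [0,0,0]},
    {"xyz": [0.0157,-0.038,0],"dr": [0,0,0]},
    {"xyz": [0.016,-0.0439,0],"dr": [0,0,0]},
    {"xyz": [0.0157,-0.0499,0],"dr": [0,0,0]}
  ]
}}

```text
time_s: 18.2
eef_pos: [554.6, -16.3, 125.6]
tool_rot: [[0.966, 0.26, 0.0], [0.26, -0.966, 0.0], [0.0, -0.0, -1.0]]
contact_force: [-2.2, 2.9, 0.5]
opening: 0.26
grasp_force: 30.0
```

```bash
python3 f.py 10
```

```text
F [-2.17 -0.77  1.57] sd [0.61 0.57 0.33] P [554.51 -16.57 125.59] t 18.7
```

Request:
{"fn": "carry_out", "kwargs": {
  "plan": [
    {"xyz": [-0.0008,-0.0059,0],"dr": [0,0,0]},
    {"xyz": [-0.0021,-0.0117,0],"dr": [0,0,0]},
    {"xyz": [-0.0039,-0.0174,0],"dr": [0,0,0]},
    {"xyz": [-0.0061,-0.0229,0],"dr": [0,0,0]},
    {"xyz": [-0.0089,-0.0282,0],"dr": [0,0,0]},
    {"xyz": [-0.0121,-0.0332,0],"dr": [0,0,0]},
    {"xyz": [-0.0157,-0.038,0],"dr": [0,0,0]},
    {"xyz": [-0.0198,-0.0424,0],"dr": [0,0,0]},
    {"xyz": [-0.0241,-0.0464,0],"dr": [0,0,0]},
    {"xyz": [-0.0289,-0.05,0],"dr": [0,0,0]},
    {"xyz": [-0.0339,-0.0532,0],"dr": [0,0,0]},
    {"xyz": [-0.0392,-0.056,0],"dr": [0,0,0]},
    {"xyz": [-0.0447,-0.0583,0],"dr": [0,0,0]},
    {"xyz": [-0.0504,-0.06,0],"dr": [0,0,0]},
    {"xyz": [-0.0562,-0.0613,0],"dr": [0,0,0]},
    {"xyz": [-0.0621,-0.0621,0],"dr": [0,0,0]}
  ]
}}

```text
time_s: 20.3
eef_pos: [535.9, -35.0, 125.6]
tool_rot: [[0.966, 0.26, 0.001], [0.26, -0.966, -0.0], [0.001, 0.0, -1.0]]
contact_force: [2.0, 1.8, 0.8]
opening: 0.257
grasp_force: 30.0
```

```bash
python3 f.py 10
```

```text
F [0.09 2.18 1.19] sd [0.67 0.61 0.69] P [535.52 -34.95 125.47] t 20.8
```

Request:
{"fn": "carry_out", "kwargs": {
  "plan": [
    {"xyz": [-0.006,-0.0014,-0.0005],"dr": [0,0,0]},
    {"xyz": [-0.0121,-0.0011,-0.0005],"dr": [0,0,0]},
    {"xyz": [-0.0181,-0.0003,-0.0005],"dr": [0,0,0]},
    {"xyz": [-0.024,0.001,-0.0005],"dr": [0,0,0]},
    {"xyz": [-0.0298,0.0028,-0.0005],"dr": [0,0,0]},
    {"xyz": [-0.0354,0.0051,-0.0005],"dr": [0,0,0]},
    {"xyz": [-0.0408,0.0079,-0.0005],"dr": [0,0,0]},
    {"xyz": [-0.0459,0.0112,-0.0005],"dr": [0,0,0]},
    {"xyz": [-0.0507,0.0149,-0.0005],"dr": [0,0,0]},
    {"xyz": [-0.0551,0.019,-0.0005],"dr": [0,0,0]},
    {"xyz": [-0.0592,0.0234,-0.0005],"dr": [0,0,0]},
    {"xyz": [-0.0629,0.0282,-0.0005],"dr": [0,0,0]},
    {"xyz": [-0.0662,0.0333,-0.0005],"dr": [0,0,0]}
  ]
}}

```text
time_s: 22.1
eef_pos: [515.9, -24.9, 125.4]
tool_rot: [[0.966, 0.26, 0.0], [0.26, -0.966, -0.0], [0.0, 0.0, -1.0]]
contact_force: [4.7, -0.4, 1.1]
opening: 0.261
grasp_force: 30.0
```

```bash
python3 f.py 10
```

```text
F [2.93 2.14 1.61] sd [0.47 0.56 0.53] P [515.69 -24.66 125.31] t 22.6
```

Request:
{"fn": "carry_out", "kwargs": {
  "plan": [
    {"xyz": [-0.0028,0.0054,0],"dr": [0,0,0]},
    {"xyz": [-0.0051,0.011,0],"dr": [0,0,0]},
    {"xyz": [-0.0069,0.0168,0],"dr": [0,0,0]},
    {"xyz": [-0.0082,0.0227,0],"dr": [0,0,0]},
    {"xyz": [-0.009,0.0287,0],"dr": [0,0,0]},
    {"xyz": [-0.0093,0.0348,0],"dr": [0,0,0]},
    {"xyz": [-0.009,0.0409,0],"dr": [0,0,0]},
    {"xyz": [-0.0082,0.0469,0],"dr": [0,0,0]},
    {"xyz": [-0.0069,0.0528,0],"dr": [0,0,0]},
    {"xyz": [-0.0051,0.0586,0],"dr": [0,0,0]},
    {"xyz": [-0.0028,0.0642,0],"dr": [0,0,0]},
    {"xyz": [0,0.0696,0],"dr": [0,0,0]},
    {"xyz": [0.0033,0.0747,0],"dr": [0,0,0]},
    {"xyz": [0.0062,0.0785,0],"dr": [0,0,0]},
    {"xyz": [0.0062,0.0785,0],"dr": [0,0,0]},
    {"xyz": [0.0062,0.0785,0],"dr": [0,0,0]}
  ]
}}

```text
time_s: 24.2
eef_pos: [517.8, -1.1, 125.4]
tool_rot: [[0.966, 0.26, -0.0], [0.26, -0.966, 0.001], [0.0, -0.0, -1.0]]
contact_force: [1.0, -2.1, 1.9]
opening: 0.259
grasp_force: 30.0
```

```bash
python3 f.py 4
```

```text
F [ 1.14 -0.44  1.52] sd [0.3  0.21 0.4 ] P [517.77  -1.13 125.4 ] t 24.4
```

Request:
{"fn": "carry_out", "kwargs": {
  "plan": [
    {"xyz": [0.002,-0.003,0.04],"dr": [0,0,0]},
    {"xyz": [0.002,-0.003,0.0933],"dr": [0,0,0]},
    {"xyz": [0.01,0.1,0.0933],"dr": [0,0,0.04]},
    {"xyz": [0.02,0.22,0.0933],"dr": [0,0,0.085]},
    {"xyz": [0.03,0.35,0.0933],"dr": [0,0,0.13]},
    {"xyz": [0.04,0.48,0.0933],"dr": [0,0,0.175]},
    {"xyz": [0.05,0.6,0.0933],"dr": [0,0,0.22]},
    {"xyz": [0.053,0.7,0.0933],"dr": [0,0,0.265]},
    {"xyz": [0.053,0.7636,0.0933],"dr": [0,0,0.31]},
    {"xyz": [0.053,0.7636,0.0933],"dr": [0,0,0.355]},
    {"xyz": [0.053,0.7636,0.0933],"dr": [0,0,0.4]},
    {"xyz": [0.053,0.7636,0.0933],"dr": [0,0,0.445]},
    {"xyz": [0.053,0.7636,0.0933],"dr": [0,0,0.48]},
    {"xyz": [0.053,0.7636,0.0933],"dr": [0,0,0.5]},
    {"xyz": [0.053,0.7636,0.0933],"dr": [0,0,0.5]},
    {"xyz": [0.053,0.7636,0.0933],"dr": [0,0,0.5]}
  ]
}}

```text
time_s: 26.0
eef_pos: [533.2, 227.6, 153.5]
tool_rot: [[-0.258, 0.966, -0.001], [0.966, 0.258, -0.0], [0.0, -0.001, -1.0]]
contact_force: [0.1, -0.0, -1.1]
opening: 0.259
grasp_force: 30.0
```

Request:
{"fn": "carry_out", "kwargs": {
  "plan": [
    {"xyz": [0,0,-0.05],"dr": [0,0,0]},
    {"xyz": [0,0,-0.12],"dr": [0,0,0]},
    {"xyz": [0,0,-0.18],"dr": [0,0,0]},
    {"xyz": [0,0,-0.22],"dr": [0,0,0]},
    {"xyz": [0,0,-0.245],"dr": [0,0,0]},
    {"xyz": [0,0,-0.255],"dr": [0,0,0]},
    {"xyz": [0,0,-0.2595],"dr": [0,0,0]},
    {"xyz": [0,0,-0.2595],"dr": [0,0,0]},
    {"xyz": [0,0,-0.2595],"dr": [0,0,0]}
  ]
}}

```text
time_s: 26.9
eef_pos: [534.1, 227.9, 76.1]
tool_rot: [[-0.26, 0.966, 0.001], [0.966, 0.26, 0.0], [0.0, 0.001, -1.0]]
contact_force: [-0.3, 0.7, -1.5]
opening: 0.261
grasp_force: 30.0
```

Request:
{"fn": "carry_out", "kwargs": {
  "plan": [
    {"xyz": [0,0,-0.001],"dr": [0,0,0]},
    {"xyz": [0,0,-0.001],"dr": [0,0,0]},
    {"xyz": [0,0,-0.001],"dr": [0,0,0]},
    {"xyz": [0,0,-0.001],"dr": [0,0,0]},
    {"xyz": [0,0,-0.001],"dr": [0,0,0]},
    {"xyz": [0,0,0.05],"dr": [0,0,0]},
    {"xyz": [0,0,0.2],"dr": [0,0,0]},
    {"xyz": [0,0,0.35],"dr": [0,0,0]},
    {"xyz": [0,-0.12,0.49],"dr": [0,0,0]},
    {"xyz": [0,-0.28,0.49],"dr": [0,0,0]},
    {"xyz": [0,-0.44,0.49],"dr": [0,0,0]},
    {"xyz": [0,-0.6,0.49],"dr": [0,0,0]},
    {"xyz": [0,-0.76,0.49],"dr": [0,0,0]},
    {"xyz": [0,-0.92,0.49],"dr": [0,0,0]},
    {"xyz": [0,-1.0,0.49],"dr": [0,0,0]},
    {"xyz": [0,-1.0,0.49],"dr": [0,0,0]}
  ],
  "gripper": -1
}}

```text
time_s: 28.5
eef_pos: [533.7, -75.1, 223.7]
tool_rot: [[-0.257, 0.967, 0.001], [0.967, 0.257, -0.001], [-0.001, 0.001, -1.0]]
contact_force: [0.3, 0.3, 0.7]
opening: 0.999
grasp_force: 0.0
```

Run:
```python
from fit import *
np.set_printoptions(precision=3,suppress=True)
im={c:manip.camera(c) for c in("top","scene")};cv2.imwrite("pics/x.png",im["scene"])
print(manip.get_state()["eef_pos"])
for c in("scene","top"):
    for r in manip.mark_of(c,"deburrer")[:1]+manip.mark_of(c,"handle")[:1]:print(c,W(c,r["at"]),r["conf"])
print(fit("scene",im["scene"],models["handle"],(534,228,.26),6,.2))
# collar lug angle: steel outline beyond disc, z=17
t=np.load("t.npy")
for c,a in(("top",t),("scene",np.load("s.npy"))):
    hsv=cv2.cvtColor(a,cv2.COLOR_BGR2HSV).astype(float);S=hsv[...,1]
    for C in([483,-230],[485,-230],[485,-232],[481,-230]):
        th=np.radians(np.arange(-180,180,1))
        prof=np.mean([[mc(S,pix(c,[C[0]+r*np.cos(x),C[1]+r*np.sin(x),21])[::-1][:,None],order=1)[0] for x in th] for r in(36.5,38.5,40)],0)
        h=[np.sum(prof*np.exp(-1j*k*th)) for k in(2,4)]
        m=np.clip(120-prof,0,80);pk=[]
        for k in range(4):
            a0=.28+k*np.pi/2;d=np.angle(np.exp(1j*(th-a0)));w=m*(abs(d)<.5);pk.append([(w*d).sum()/w.sum()+.28,w.sum()/80])
        print(c,C,np.array(pk).round(2).tolist())
```

```text
[533.673 -72.345 223.326]
scene [533.645 226.196  49.25 ] 0.58
scene [534.56  225.741  84.009] 0.77
top [533.07  228.462  50.158] 0.79
top [ 501.071 -334.97     9.739] 0.65
(array([537.661, 228.397,   0.26 ]), np.float64(51.50133200974543))
top [483, -230] [[0.28, 37.41], [0.28, 22.23], [0.33, 34.72], [0.37, 22.59]]
top [485, -230] [[0.32, 34.79], [0.31, 22.55], [0.32, 33.85], [0.32, 21.55]]
top [485, -232] [[0.36, 35.05], [0.29, 25.91], [0.29, 34.19], [0.32, 21.79]]
top [481, -230] [[0.25, 44.48], [0.25, 22.02], [0.35, 27.27], [0.41, 24.38]]
scene [483, -230] [[0.28, 57.0], [0.22, 44.01], [0.3, 54.19], [0.34, 46.1]]
scene [485, -230] [[0.27, 56.05], [0.24, 45.2], [0.29, 55.22], [0.33, 46.77]]
scene [485, -232] [[0.28, 56.29], [0.23, 48.08], [0.28, 56.35], [0.35, 43.08]]
scene [481, -230] [[0.28, 57.0], [0.2, 42.49], [0.31, 52.92], [0.35, 45.03]]
```

Run:
```python
from h import *
np.set_printoptions(precision=3,suppress=True)
for c,f,(u,v),z in(("top","t.npy",(280,220),13),("scene","s.npy",(345,212),13)):
    a=cv2.resize(np.load(f),None,fx=4,fy=4,interpolation=cv2.INTER_CUBIC);hsv=cv2.cvtColor(a,cv2.COLOR_BGR2HSV)
    M=((hsv[...,1]<60)&(hsv[...,2]>130)).astype(np.uint8);n,l,st,ce=cv2.connectedComponentsWithStats(M)
    P=[]
    for k in range(1,n):
        q=(ce[k]-1.5)/4
        if 60<st[k,4]<800 and np.hypot(q[0]-u,q[1]-v)<42:
            w=ray(c,q,z);P.append(w[:2]);print(c,q,st[k,4],w)
    P=np.array(P)
    for i in range(len(P)):
        for j in range(i):
            d=P[i]-P[j];print(i,j,round(np.hypot(*d),1),round(np.arctan2(d[1],d[0])%np.pi,3),"mid",(P[i]+P[j])/2)
```

```text
top [283.971 198.151] 257 [595.465 -21.456  13.   ]
top [300.709 208.972] 245 [566.228 -66.887  13.   ]
top [261.135 231.467] 263 [504.708  37.013  13.   ]
top [277.824 242.647] 262 [475.37   -7.912  13.   ]
1 0 54.0 0.999 mid [580.847 -44.172]
2 0 108.0 2.569 mid [550.087   7.778]
2 1 120.7 2.105 mid [535.468 -14.937]
3 0 120.9 3.029 mid [535.418 -14.684]
3 1 108.3 2.566 mid [520.799 -37.4  ]
3 2 53.7 0.992 mid [490.039  14.55 ]
scene [364.512 210.206] 403 [504.43   36.835  13.   ]
scene [324.026 218.876] 395 [565.862 -66.863  13.   ]
scene [337.002 229.911] 431 [595.186 -21.945  13.   ]
1 0 120.5 2.106 mid [535.146 -15.014]
2 0 108.1 2.567 mid [549.808   7.445]
2 1 53.6 0.992 mid [580.524 -44.404]
```

Bolt centroids agree in both cameras: the casting centre is (535.3,-14.9) and its yaw 2.567. Lug angles put the collar near (485,-230) at yaw about 0.31. The tool is back home, with its guard at z about 50. I'll squeeze the collar in two perpendicular directions to centre it, then lift it.

Request:
{"fn": "carry_out", "kwargs": {
  "plan": [
    {"xyz": [-0.05,-0.15,0],"dr": [0,0,0.045]},
    {"xyz": [-0.1,-0.3,0],"dr": [0,0,0.09]},
    {"xyz": [-0.14,-0.43,0],"dr": [0,0,0.13]},
    {"xyz": [-0.164,-0.526,-0.02],"dr": [0,0,0.17]},
    {"xyz": [-0.164,-0.526,-0.12],"dr": [0,0,0.21]},
    {"xyz": [-0.164,-0.526,-0.25],"dr": [0,0,0.21]},
    {"xyz": [-0.164,-0.526,-0.38],"dr": [0,0,0.21]},
    {"xyz": [-0.164,-0.526,-0.5],"dr": [0,0,0.21]},
    {"xyz": [-0.164,-0.526,-0.58],"dr": [0,0,0.21]},
    {"xyz": [-0.164,-0.526,-0.62],"dr": [0,0,0.21]},
    {"xyz": [-0.164,-0.526,-0.6367],"dr": [0,0,0.21]},
    {"xyz": [-0.164,-0.526,-0.6367],"dr": [0,0,0.21]},
    {"xyz": [-0.164,-0.526,-0.6367],"dr": [0,0,0.21]}
  ]
}}

```text
time_s: 30.1
eef_pos: [485.4, -230.3, 32.6]
tool_rot: [[-0.797, 0.603, 0.002], [0.603, 0.797, -0.001], [-0.002, 0.0, -1.0]]
contact_force: [0.5, 0.5, -0.5]
opening: 1.005
grasp_force: 0.0
```

Request:
{"fn": "carry_out", "kwargs": {
  "plan": [
    {"xyz": [0,0,0],"dr": [0,0,0]},
    {"xyz": [0,0,0],"dr": [0,0,0]},
    {"xyz": [0,0,0],"dr": [0,0,0]},
    {"xyz": [0,0,0],"dr": [0,0,0]},
    {"xyz": [0,0,0],"dr": [0,0,0]},
    {"xyz": [0,0,0],"dr": [0,0,0]},
    {"xyz": [0,0,0],"dr": [0,0,0]},
    {"xyz": [0,0,0],"dr": [0,0,0]},
    {"xyz": [0,0,0],"dr": [0,0,0]}
  ],
  "gripper": 1
}}

```text
time_s: 31.0
eef_pos: [484.4, -230.0, 31.5]
tool_rot: [[-0.797, 0.604, -0.0], [0.604, 0.797, 0.0], [0.0, -0.0, -1.0]]
contact_force: [-0.1, 0.2, 0.0]
opening: 0.43
grasp_force: 30.0
```

Request:
{"fn": "carry_out", "kwargs": {
  "plan": [
    {"xyz": [0,0,0],"dr": [0,0,0]},
    {"xyz": [0,0,0],"dr": [0,0,0]},
    {"xyz": [0,0,0],"dr": [0,0,0]},
    {"xyz": [0,0,0],"dr": [0,0,0]},
    {"xyz": [0,0,0],"dr": [0,0,-0.045]},
    {"xyz": [0,0,0],"dr": [0,0,-0.09]},
    {"xyz": [0,0,0],"dr": [0,0,-0.135]},
    {"xyz": [0,0,0],"dr": [0,0,-0.18]},
    {"xyz": [0,0,0],"dr": [0,0,-0.225]},
    {"xyz": [0,0,0],"dr": [0,0,-0.27]},
    {"xyz": [0,0,0],"dr": [0,0,-0.315]},
    {"xyz": [0,0,0],"dr": [0,0,-0.36]},
    {"xyz": [0,0,0],"dr": [0,0,-0.405]},
    {"xyz": [0,0,0],"dr": [0,0,-0.45]},
    {"xyz": [0,0,0],"dr": [0,0,-0.49]},
    {"xyz": [0,0,0],"dr": [0,0,-0.5]},
    {"xyz": [0,0,0],"dr": [0,0,-0.5]},
    {"xyz": [0,0,0],"dr": [0,0,-0.5]}
  ],
  "gripper": -1
}}

```text
time_s: 32.8
eef_pos: [484.4, -230.1, 31.5]
tool_rot: [[0.603, 0.798, -0.0], [0.798, -0.603, -0.0], [-0.0, -0.0, -1.0]]
contact_force: [0.1, 0.8, 0.3]
opening: 0.999
grasp_force: 0.0
```

Request:
{"fn": "carry_out", "kwargs": {
  "plan": [
    {"xyz": [0,0,0],"dr": [0,0,0]},
    {"xyz": [0,0,0],"dr": [0,0,0]},
    {"xyz": [0,0,0],"dr": [0,0,0]},
    {"xyz": [0,0,0],"dr": [0,0,0]},
    {"xyz": [0,0,0],"dr": [0,0,0]},
    {"xyz": [0,0,0],"dr": [0,0,0]},
    {"xyz": [0,0,0],"dr": [0,0,0]},
    {"xyz": [0,0,0],"dr": [0,0,0]},
    {"xyz": [0,0,0],"dr": [0,0,0]},
    {"xyz": [0,0,0],"dr": [0,0,0]}
  ],
  "gripper": 1
}}

```text
time_s: 33.8
eef_pos: [484.5, -230.1, 31.5]
tool_rot: [[0.604, 0.797, 0.0], [0.797, -0.604, -0.0], [0.0, 0.0, -1.0]]
contact_force: [-0.0, -0.8, -0.3]
opening: 0.429
grasp_force: 30.0
```

Request:
{"fn": "carry_out", "kwargs": {
  "plan": [
    {"xyz": [0,0,0.06],"dr": [0,0,0]},
    {"xyz": [0,0,0.18],"dr": [0,0,0]},
    {"xyz": [0,0,0.32],"dr": [0,0,0]},
    {"xyz": [0.03,0.1,0.32],"dr": [0,0,-0.04]},
    {"xyz": [0.05,0.22,0.32],"dr": [0,0,-0.08]},
    {"xyz": [0.08,0.35,0.32],"dr": [0,0,-0.12]},
    {"xyz": [0.11,0.48,0.32],"dr": [0,0,-0.16]},
    {"xyz": [0.14,0.6,0.32],"dr": [0,0,-0.2]},
    {"xyz": [0.16,0.69,0.32],"dr": [0,0,-0.24]},
    {"xyz": [0.169,0.717,0.32],"dr": [0,0,-0.27]},
    {"xyz": [0.169,0.717,0.32],"dr": [0,0,-0.2817]},
    {"xyz": [0.169,0.717,0.32],"dr": [0,0,-0.2817]},
    {"xyz": [0.169,0.717,0.32],"dr": [0,0,-0.2817]},
    {"xyz": [0.169,0.717,0.32],"dr": [0,0,-0.2817]}
  ]
}}

```text
time_s: 35.2
eef_pos: [534.9, -15.3, 127.4]
tool_rot: [[0.999, 0.038, -0.0], [0.038, -0.999, 0.0], [-0.0, -0.0, -1.0]]
contact_force: [-0.8, -0.4, -2.3]
opening: 0.428
grasp_force: 30.0
```

Run:
```python
from h import *
np.set_printoptions(precision=3,suppress=True)
s=manip.get_state();T=np.array(s["eef_pos"]);print(T,s["tool_rot"],s["contact_force"])
a=manip.camera("scene");np.save("C.npy",a)
cv2.imwrite("pics/C.png",cv2.resize(a[165:245,305:390],None,fx=7,fy=7,interpolation=cv2.INTER_CUBIC))
o=a.copy()
R=-.575
for k,w in enumerate([18,9,18,9]):
    for sg in(-1,1):
        for r in(33,41.5):
            for z in(T[2]-23.5,):
                al=R+k*np.pi/2;p=[T[0]+r*np.cos(al)-sg*w/2*np.sin(al),T[1]+r*np.sin(al)+sg*w/2*np.cos(al),z]
                print(k,sg,r,pix("scene",p))
```

```text
[534.923 -15.268 127.392] [[ 0.999  0.038 -0.   ]
 [ 0.038 -0.999  0.   ]
 [-0.    -0.    -1.   ]] [-0.826 -0.434 -2.328]
0 -1 33 [334.109 196.41 ]
0 -1 41.5 [331.767 197.968]
0 1 33 [338.743 200.065]
0 1 41.5 [336.397 201.648]
1 -1 33 [352.811 199.687]
1 -1 41.5 [355.082 201.432]
1 1 33 [355.228 198.023]
1 1 41.5 [357.5   199.756]
2 -1 33 [356.436 188.121]
2 -1 41.5 [358.65  186.627]
2 1 33 [351.776 184.655]
2 1 41.5 [353.987 183.184]
3 -1 33 [338.174 185.02 ]
3 -1 41.5 [336.051 183.401]
3 1 33 [335.77  186.589]
3 1 41.5 [333.649 184.959]
```

View pics/C.png

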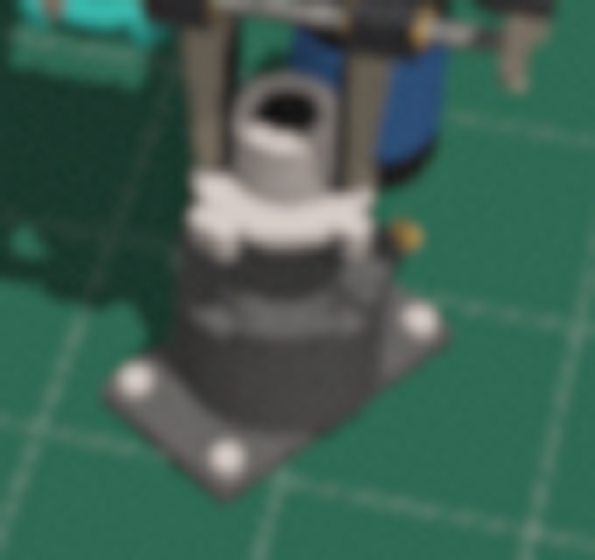

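Request:
{"fn": "carry_out", "kwargs": {
  "plan": [
    {"xyz": [0,0,-0.04],"dr": [0,0,0]},
    {"xyz": [0,0,-0.08],"dr": [0,0,0]},
    {"xyz": [0,0,-0.1],"dr": [0,0,0]},
    {"xyz": [0,0,-0.11],"dr": [0,0,0]},
    {"xyz": [0,0,-0.116],"dr": [0,0,0]},
    {"xyz": [0,0,-0.122],"dr": [0,0,0]},
    {"xyz": [0,0,-0.122],"dr": [0,0,0]},
    {"xyz": [0,0,-0.122],"dr": [0,0,0]}
  ]
}}

```text
time_s: 36.05
eef_pos: [535.4, -15.0, 91.1]
tool_rot: [[0.999, 0.038, 0.0], [0.038, -0.999, -0.0], [0.0, 0.0, -1.0]]
contact_force: [-1.0, -0.1, -3.4]
opening: 0.429
grasp_force: 30.0
```

Request:
{"fn": "carry_out", "kwargs": {
  "plan": [
    {"xyz": [0,0,-0.005],"dr": [0,0,0]},
    {"xyz": [0,0,-0.01],"dr": [0,0,0]},
    {"xyz": [0,0,-0.0145],"dr": [0,0,0]},
    {"xyz": [0,0,-0.0145],"dr": [0,0,0]},
    {"xyz": [0,0,-0.0145],"dr": [0,0,0]}
  ]
}}

```text
time_s: 36.55
eef_pos: [535.2, -15.0, 86.5]
tool_rot: [[0.999, 0.038, 0.0], [0.038, -0.999, 0.0], [0.0, -0.0, -1.0]]
contact_force: [0.1, 0.2, -2.4]
opening: 0.434
grasp_force: 30.0
```

Request:
{"fn": "carry_out", "kwargs": {
  "plan": [
    {"xyz": [0,0,0],"dr": [0,0,0]},
    {"xyz": [0,0,0],"dr": [0,0,0]},
    {"xyz": [0,0,0],"dr": [0,0,0]},
    {"xyz": [0,0,0],"dr": [0,0,0]},
    {"xyz": [0,0,0],"dr": [0,0,0]},
    {"xyz": [0,0,0.05],"dr": [0,0,0]},
    {"xyz": [0,0,0.2],"dr": [0,0,0]},
    {"xyz": [0,0,0.35],"dr": [0,0,0]},
    {"xyz": [0,0,0.47],"dr": [0,0,0]},
    {"xyz": [0,-0.15,0.47],"dr": [0,0,0]},
    {"xyz": [0,-0.3,0.47],"dr": [0,0,0]},
    {"xyz": [0,-0.46,0.47],"dr": [0,0,0]},
    {"xyz": [0,-0.62,0.47],"dr": [0,0,0]},
    {"xyz": [0,-0.78,0.47],"dr": [0,0,0]},
    {"xyz": [0,-0.94,0.47],"dr": [0,0,0]},
    {"xyz": [0,-1.0,0.47],"dr": [0,0,0]},
    {"xyz": [0,-1.0,0.47],"dr": [0,0,0]},
    {"xyz": [0,-1.0,0.47],"dr": [0,0,0]}
  ],
  "gripper": -1
}}

```text
time_s: 38.35
eef_pos: [534.9, -314.2, 227.2]
tool_rot: [[0.999, 0.037, -0.001], [0.037, -0.999, 0.001], [-0.001, -0.001, -1.0]]
contact_force: [0.1, 1.1, -0.4]
opening: 1.0
grasp_force: 0.0
```

Run:
```python
from h import *
np.set_printoptions(precision=1,suppress=True)
P={}
for c in("top","scene"):
    P[c]=manip.camera(c)
    for t in("collar_mid","deburrer","handle"):
        for r in manip.mark_of(c,t)[:3]:print(c,t,round(r["conf"],2),W(c,r["at"]))
z=lambda a:cv2.resize(a,(400,300),interpolation=cv2.INTER_CUBIC)
t,s=P["top"],P["scene"]
cv2.imwrite("pics/end.png",np.vstack([np.hstack([z(t[190:250,240:320]),z(s[170:230,305:385])]),np.hstack([z(t[190:250,120:200]),z(s[195:255,415:495])])]))
```

```text
top collar_mid 0.97 [ 456.3 -541.8   20.2]
top collar_mid 0.92 [ 661.  -154.    21.3]
top collar_mid 0.87 [533.8 -13.7  87.6]
top deburrer 0.72 [536.6 230.   50.2]
top deburrer 0.29 [539.3 345.2  45.3]
scene collar_mid 0.85 [ 327.2 -150.1   23.3]
scene collar_mid 0.83 [ 318.7 -272.4   19.7]
scene collar_mid 0.76 [ 662.  -153.5   21.7]
scene handle 0.61 [536.6 227.3  85.2]
```

View pics/end.png

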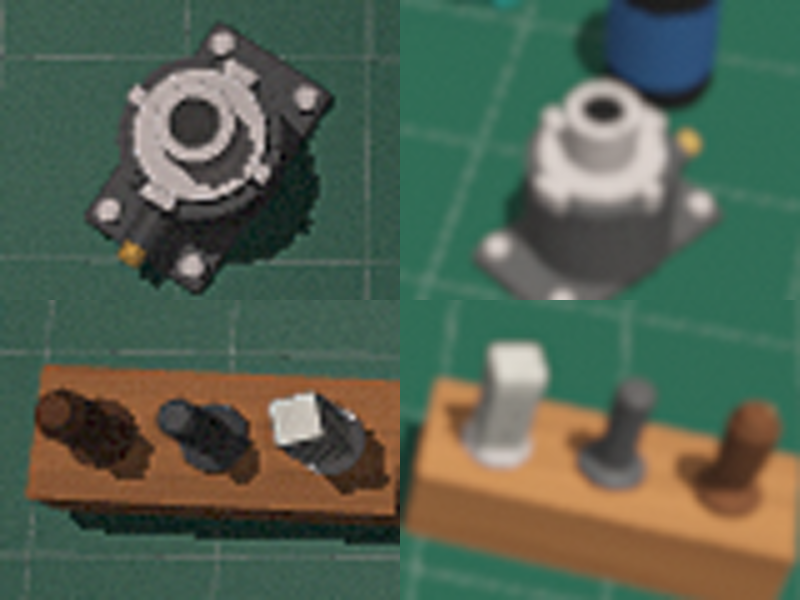

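The end picture shows the collar flat on the cylinder, with its wide lugs on the port axis (about (150,195) and (238,75) in the top crop). The tool stands upright with its guard on the rack. Handing in.

```bash
python3 -c "
from station import manip
print(manip.finish_job())"
```

```text
the job is handed in; nothing more can be done
None
```

I handed the job in at about 39 s: the bore edge is deburred in one full clockwise circle from the side port, though the blade was lightly pressed (about 3.3 mm, below the 4 mm minimum) at the start and paused at seven force checks, the tool is back home in its rack hole, and the collar looks flat with all four lugs in their notches.

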